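# Pack three hubs and a spacer plate into the round tin

### The arm

A 6-joint arm with a two-finger parallel gripper is mounted at the origin on the work surface. World frame = base frame: x ahead of the robot, y to its left, z up, the work surface at z = 0. Lengths are in m, angles in rad, forces in N, time in s.
With the tool pointing down it reaches from about 0.4 to 0.825 m from the base axis. Payload 7 kg.
Tool frame: the origin (TCP) lies between the finger pads; the fingertips stand 17 mm ahead of it and the grasp point (between the pads) lies 2 mm behind it; z points along the fingers, y is the direction in which the jaws open and shut (so a half turn about z gives the same grasp; the last joint's range is limited). The gripper opens to 88 mm and grips with 3 to 60 N. Pads are 19 mm wide; open, the fingers measure 130 mm over their backs; the gripper's body (78 mm by 193 mm) begins 47 mm behind the grasp point.
Start: joints at [1.525, 0.359, 0.012, 0, -1.224, -0.288], TCP at [0.221, 0.638, 0.244] pointing down, gripper open.
Joint ranges: [-3.07, 3.07], [-1.43, 2.12], [-1.02, 1.25], [-3.03, 1.67], [-3.05, -0], [-3.03, 3.03]. Speed limits (rad/s): [2.39, 2.39, 3.01, 3.14, 3.14, 3.14].

### API

Orientations are given as a 3x3 rotation matrix whose columns are the frame's x, y, z axes.
In Python, from station import manip, camera, get_calibration, spot_in gives the robot as it stands. The module is installed in compiled form; this text tells all that it offers.
- The arm moves only by the tool jog_arm, never from a script. Its argument "commands" is a list that holds one entry, the list of rows, each a list of 5 numbers: the shift along the tool's x, y, z in mm, then the turn about the tool's z in rad, then the opening in per cent of the stroke, from 0 (shut) to 100 (fully open). In form: [[[dx, dy, dz, spin, hand], ...]]. A call has 1 to 8 rows; each row is the pose to reach, as a shift and turn from the pose commanded when the call began, along the tool's axes at that moment; what a row does not reach only later rows make up. A row lasts 1/12 s, in which the tool goes at most 41.7 mm and 7.16 degrees, less where a joint would pass 70% of its speed; a pose out of reach is approached as far as the arm can. A call with a gripper value outside its range is refused whole. The fingers move at their own pace and stop on an object; "grip_force" is the grip in N (left out, the last holds). Time passes only in rows, so rows that repeat a pose let the fingers close. It gives the time, the measured TCP pose, the force and the opening at its end, in the units of the state.
- manip.observe(): the state, without advancing time (a new reading comes with each control period).
- camera(name): name is "side" or "top" or "wrist"; returns the picture (400x640x3 uint8, red, green, blue); there is no depth.
- get_calibration(name): a dict with "fovy" (degrees; the focal length in pixels is half the picture's height over the tangent of half this angle, whatever the lens; pixels are square), "cx", "cy" (the principal point, pixels), "D" ([k1, k2, p1, p2, k3] as OpenCV has them; the pictures are not rectified), "R" (3x3) and "t" (3): a world point X has camera coordinates R X + t. Camera axes: x right, y down, z forward; pixel columns grow to the right and rows downward; lengths in m; the calibration is good to about 2 mm. A picture is of the moment at which its call begins: read the wrist's pose just before it. get_calibration takes no time and is no camera call; for the wrist camera it gives the pose at the moment of the call.
- manip.finish_job(): hands the job in, once; it reports no verdict.
Trained networks look in the newest picture that a camera, given by its name, has taken for a name from the list of things; names that differ only in an ending like _2 or _b are one class to them, and where a whole thing is asked for, a point or a joint stands for the part that bears it (a point fixed in the world has none). Each returns a list of dicts, best first, with "confidence" (0 to 1); they miss things now and then, are a little off and sometimes report something else, mostly with a low value. They report only what shows in the picture. A call takes as long as a camera call. They do not tell look-alikes from the thing itself.
- spot_in(query, camera): "extent" ([left, top, width, height] in pixels, round what is visible of it).
The state is a dict: "t": time; "joints": joint angles; "dq": joint speeds; "joint_torque": joint torques, N m; "eef_pos": TCP position; "tcp_rot": TCP orientation; "contact_force": force on the tool from outside, world axes, zero at the start; "wrist_torque": the same for the moment, N m; "opening": opening from 0.0 (shut) to 1.0 (fully open).
Only numpy, scipy, OpenCV 4.12 (cv2) and the standard library are available. Lean on these libraries where they do the work, as an engineer would, in place of code of your own. Each camera call takes 0.05 s, during which the arm holds its last target. There are 200 camera calls.

### The job

Pack the three flanged hubs flat in the round tin, boss up, nested in a triangle: the silver one next to the yellow tab, then, going round clockwise as seen from above, the red one and after it the blue one. Then lay the white spacer plate, knob up, level on top of the three bosses, centred over the tin. Let go of everything, and leave the tool rack, the mouse and the jar where they are.

Things in the scene. Friction and masses are not known exactly. Their poses are not given: they have to be found in the camera images.
- hub_silver: loose flanged hub, bare silver aluminium: round flange 56 mm diameter, 10 mm thick, with a round boss 26 mm diameter rising 28 mm from its middle (38 mm high in all), about 0.12 kg, standing boss up; the boss is the place to grip. Origin: centre of the underside, z up
- hub_red: loose flanged hub, red: round flange 56 mm diameter, 10 mm thick, with a round boss 26 mm diameter rising 28 mm from its middle (38 mm high in all), about 0.12 kg, standing boss up; the boss is the place to grip. Origin: centre of the underside, z up
- hub_blue: loose flanged hub, blue: round flange 56 mm diameter, 10 mm thick, with a round boss 26 mm diameter rising 28 mm from its middle (38 mm high in all), about 0.12 kg, standing boss up; the boss is the place to grip. Origin: centre of the underside, z up
- spacer: loose white round plate, 110 mm diameter, 6 mm thick, with a black round knob 24 mm diameter rising 28 mm from its middle (34 mm high in all), about 0.1 kg; grip it by the knob. Origin: centre of the underside, z up
- tin: shallow open round tin of dark steel, fixed to the bench: 146 mm outer and 140 mm inner diameter, wall 3 mm thick and 16 mm high, inner floor 3 mm above the bench. Origin: centre of its underside; z up; its +x axis points to the yellow tab, a flat piece 26 mm wide that sticks out of the rim to 92 mm from the centre, between 12 and 16 mm above the bench
- rack: bystander: green tool rack, 50 x 150 mm, holding five steel tools with black caps, 102 mm high, loose. Origin: centre of the underside; y along its length
- mouse: bystander: cream computer mouse, about 105 x 60 x 30 mm, loose. Origin: centre of the underside; x along its length
- jar: bystander: small glass jar with orange lid, 48 mm diameter, 50 mm high, loose. Origin: centre of the underside
Not all that is in view belongs to the job. What is shaped like the spacer but turquoise is not meant.

How it is judged:
By the outcome, as a careful person would: the job done as asked, in the order asked, and still so for the second after the job is handed in, with the robot touching nothing.
It also fails if it takes over 109 s, if anything falls off the work surface, if the arm or the gripper's body presses on something with over 40 N, if the wrist force passes 120 N, or if a joint passes its speed limit or range.

## Working session

There is one attempt and no reset: what is moved stays moved. The work goes in short steps, Python scripts to look and compute and a tool call to move; the robot and the scene stay as the last step left them, time stands still between calls to the robot, and variables do not carry over. Pictures are saved under pics/ and viewed, about 12 in all and at most 16, crops included, and the job is handed in when it is done.

Besides the shell and the picture viewer there is one more tool, called after ">>>" as name(argument=value, ...) on one line, values as JSON. jog_arm: Moves the arm, as the interface text tells. Its arguments: {"type":"object","properties":{"commands":{"type":"array","items":{"type":"array","items":{"type":"array","items":{"type":"number"}}}},"grip_force":{"type":"number"}},"required":["commands"]}

```bash
mkdir -p pics
cat > h.py <<'E'
import numpy as np, cv2
from station import manip, camera, get_calibration, spot_in
def K(c):
    f=200/np.tan(np.radians(c['fovy'])/2); return np.array([[f,0,c['cx']],[0,f,c['cy']],[0,0,1.]])
def ray(c,px,z):
    "world point at height z seen at pixel px"
    u=cv2.undistortPoints(np.array([[px]],float),K(c),np.array(c['D'],float))[0,0]
    R=np.array(c['R']);t=np.array(c['t']); d=R.T@[u[0],u[1],1]; o=-R.T@t
    return o+d*(z-o[2])/d[2]
def proj(c,P):
    R=np.array(c['R']);t=np.array(c['t'])
    return cv2.projectPoints(np.array(P,float).reshape(-1,1,3),cv2.Rodrigues(R)[0],t,K(c),np.array(c['D'],float))[0][:,0]
def save(n,im): cv2.imwrite('pics/'+n+'.png',im[:,:,::-1])
E
python3 - <<'E'
from h import *
s=manip.observe();print(s['t'],s['eef_pos'],np.round(s['tcp_rot'],3),s['contact_force'])
for n in('top','side'):
    im=camera(n);save(n+'0',im);c=get_calibration(n);print(n,c['fovy'],c['t'],-np.array(c['R']).T@c['t'])
    for q in('hub_silver','hub_red','hub_blue','spacer','tin','rack','mouse','jar'):
        for d in spot_in(q,n)[:3]:
            e=d['extent'];p=(e[0]+e[2]/2,e[1]+e[3]/2);print(q,np.round(e),round(d['confidence'],2),np.round(ray(c,p,.02),3))
E
```

```text
0.0 [0.22103315 0.63728415 0.24261387] [[ 0.945 -0.328 -0.   ]
 [-0.328 -0.945 -0.002]
 [ 0.     0.002 -1.   ]] [-0.15334513 -0.78690354  0.19815612]
top 49.48286589750123 [0.02758612 0.5361802  1.00916324] [0.37372295 0.00344645 1.08026845]
hub_silver [174. 214.  25.  28.] 0.98 [0.483 0.34  0.02 ]
hub_red [315. 130.  18.  18.] 0.86 [ 0.702 -0.005  0.02 ]
hub_blue [452. 199.  25.  21.] 0.72 [ 0.514 -0.345  0.02 ]
spacer [244. 200.  47.  45.] 0.96 [0.492 0.14  0.02 ]
spacer [254. 136.  45.  39.] 0.65 [0.661 0.116 0.02 ]
tin [349. 188.  57.  66.] 0.85 [ 0.49 -0.13  0.02]
rack [137. 133.  71.  32.] 0.91 [0.685 0.381 0.02 ]
mouse [416. 118.  34.  44.] 0.69 [ 0.693 -0.279  0.02 ]
jar [315. 259.  22.  14.] 0.62 [ 0.384 -0.003  0.02 ]
side 54.34526385675611 [-0.51235912  0.16315897  0.96034071] [ 0.35591647 -0.59511839  0.854719  ]
hub_silver [260. 117.  17.  18.] 0.58 [0.484 0.335 0.02 ]
hub_red [368. 184.  17.  16.] 0.61 [ 0.705 -0.013  0.02 ]
hub_red [260. 120.  17.  19.] 0.48 [0.482 0.322 0.02 ]
hub_blue [342. 320.  29.  24.] 0.66 [ 0.517 -0.356  0.02 ]
spacer [329. 153.  37.  29.] 0.69 [0.661 0.095 0.02 ]
spacer [269. 160.  37.  32.] 0.59 [0.489 0.119 0.02 ]
tin [282. 223.  61.  57.] 0.82 [ 0.484 -0.138  0.02 ]
rack [317.  72.  17.  57.] 0.71 [0.696 0.401 0.02 ]
mouse [394. 258.  42.  45.] 0.91 [ 0.689 -0.285  0.02 ]
jar [254. 207.  19.  25.] 0.69 [ 0.391 -0.007  0.02 ]
jar [281. 226.  62.  51.] 0.65 [ 0.484 -0.138  0.02 ]
```

Run:
```python
from h import *
im=cv2.imread('pics/top0.png')
cv2.imwrite('pics/top0c.png',cv2.resize(im[90:290,110:510],None,fx=2,fy=2,interpolation=cv2.INTER_CUBIC))
```

```text
(no output)
```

View pics/top0c.png

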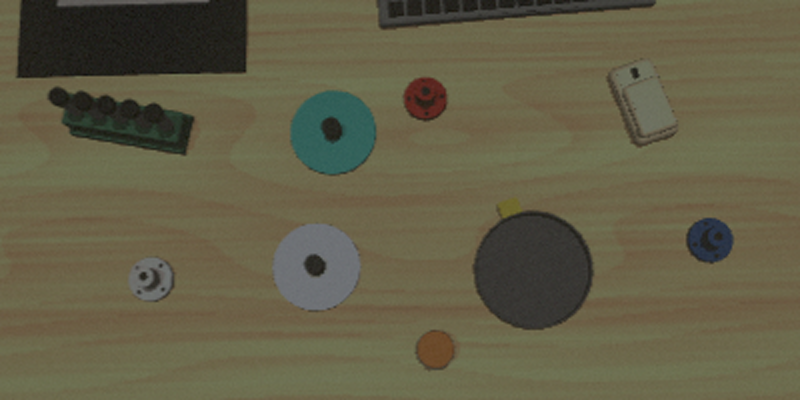

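The view is aligned (up = +x, left = +y). In crop pixels: silver hub (151,278), red (426,98), blue (710,240), tin (532,269) with its yellow tab (510,207). Two plates could be the spacer: white (316,267) and turquoise (333,132). The white one fits the description, and this enlarged crop confirms it.

```bash
cat >> h.py <<'E'
def blob(m,box):
    x,y,w,h=box; k=np.zeros(m.shape,np.uint8); k[y:y+h,x:x+w]=m[y:y+h,x:x+w]
    n,l,st,ce=cv2.connectedComponentsWithStats(k); i=1+np.argmax(st[1:,4]); return ce[i],st[i],(l==i)
E
python3 - <<'E'
from h import *
im=cv2.imread('pics/top0.png');c=get_calibration('top');hsv=cv2.cvtColor(im,cv2.COLOR_BGR2HSV);H,S,V=cv2.split(hsv)
for n,p in dict(tin=(376,224),tab=(365,194),white=(290,200),tq=(270,170),sil=(178,236),red=(320,147),blue=(475,212),wood=(250,190)).items():print(n,hsv[p[1],p[0]])
def go(n,m,box,z):
    ce,st,_=blob(m.astype(np.uint8),box); e=(st[0]+st[2]/2-.5,st[1]+st[3]/2-.5);print(n,ce,st,ray(c,ce,z).round(4),ray(c,e,z).round(4))
go('tin',(S<75)&(V<110),(335,180,80,85),.016)
go('tab',(H>20)&(H<35)&(S>150),(350,180,30,25),.016)
go('white',(S<70)&(V>110),(235,190,70,65),.006)
go('red',((H<6)|(H>172))&(S>120),(300,120,40,40),.015)
go('blue',(H>95)&(H<130)&(S>90),(440,190,50,50),.015)
go('silver',(S<70),(165,205,45,45),.015)
E
```

```text
tin [24 22 57]
tab [ 27 147 109]
white [ 23  83 108]
tq [ 85 116  97]
sil [40  9 86]
red [  5 158  95]
blue [109  99  72]
wood [ 21  90 108]
tin [376.65417867 224.47766571] [ 347  195   61   60 2776] [ 0.4827 -0.1292  0.016 ] [ 0.4826 -0.1301  0.016 ]
tab [362.  191.5] [362 191   1   2   2] [ 0.5658 -0.0962  0.016 ] [ 0.5658 -0.0962  0.016 ]
white [267.64552239 223.0119403 ] [ 246  202   45   43 1340] [0.4931 0.1404 0.006 ] [0.4931 0.1395 0.006 ]
red [322.47154472 138.46341463] [312 129  21  20 246] [ 0.7052 -0.0008  0.015 ] [7.052e-01 4.000e-04 1.500e-02]
blue [465.04291845 208.69957082] [455 199  21  21 233] [ 0.5173 -0.3488  0.015 ] [ 0.5165 -0.3486  0.015 ]
silver [185.         229.15311005] [174 218  23  23 418] [0.4811 0.3443 0.015 ] [0.4815 0.3443 0.015 ]
```

>>> jog_arm(commands=[[[340, 190, 60, 0, 70], [340, 190, 60, 0, 70], [340, 190, 60, 0, 70], [340, 190, 60, 0, 70], [340, 190, 60, 0, 70], [340, 190, 60, 0, 70], [340, 190, 60, 0, 70], [340, 190, 60, 0, 70]]], grip_force=20)

```text
t: 1.57
eef_pos: [0.4412, 0.3901, 0.193]
tcp_rot: [[0.945, -0.327, 0.0], [-0.327, -0.945, 0.001], [0.0, -0.001, -1.0]]
contact_force: [0.3, 1.1, 0.1]
opening: 0.703
```

```bash
cat >> h.py <<'E'
def to(x,y,z,yaw=None):
    s=manip.observe();R=np.array(s['tcp_rot']);p=np.array(s['eef_pos']);d=R.T@(np.array([x,y,z])-p)*1000
    y0=np.arctan2(R[1,0],R[0,0]); sp=0 if yaw is None else -((np.radians(yaw)-y0+np.pi/2)%np.pi-np.pi/2)
    print('t',s['t'],'at',p.round(4),'yaw',np.degrees(y0).round(1),'j6',round(s['joints'][5],2),'open',round(s['opening'],3),'F',np.round(s['contact_force'],1),'-> shift',d.round(1),'spin',round(sp,3))
E
python3 -c "
from h import *
to(.4813,.3443,.15)"
```

```text
t 1.5667 at [0.4412 0.3901 0.193 ] yaw -19.1 j6 0.18 open 0.703 F [0.3 1.1 0.1] -> shift [52.9 30.2 42.9] spin 0
```

>>> jog_arm(commands=[[[53, 30, 33, 0, 70], [53, 30, 33, 0, 70], [53, 30, 33, 0, 70], [53, 30, 33, 0, 70]]])

```text
t: 1.9
eef_pos: [0.4811, 0.3443, 0.159]
tcp_rot: [[0.944, -0.33, -0.001], [-0.33, -0.944, -0.001], [-0.0, 0.002, -1.0]]
contact_force: [0.9, -0.1, 1.1]
opening: 0.699
```

Run:
```python
from h import *
to(.4813,.3443,.15)
c=get_calibration('wrist');im=camera('wrist');save('w1',im);print(c['fovy'],(-np.array(c['R']).T@c['t']).round(3))
for d in spot_in('hub_silver','wrist')[:2]:
    e=d['extent'];p=(e[0]+e[2]/2,e[1]+e[3]/2);print(np.round(e),d['confidence'],ray(c,p,.015).round(4))
P=np.array([.4813,.3443,0])
print(proj(c,[P+[0,0,.038],P]))
c=get_calibration('top');print('tab',ray(c,(365,193.5),.016))
```

```text
t 1.9 at [0.4811 0.3443 0.159 ] yaw -19.3 j6 0.28 open 0.699 F [ 0.9 -0.1  1.1] -> shift [ 0.2 -0.1  9. ] spin 0
59.38565375336259 [0.547 0.323 0.3  ]
[285. 155.  64.  66.] 0.98 [0.4845 0.3452 0.015 ]
[[319.26850826 198.62790742]
 [319.03695028 187.5614827 ]]
tab [ 0.56060813 -0.10345193  0.016     ]
```

View pics/w1.png

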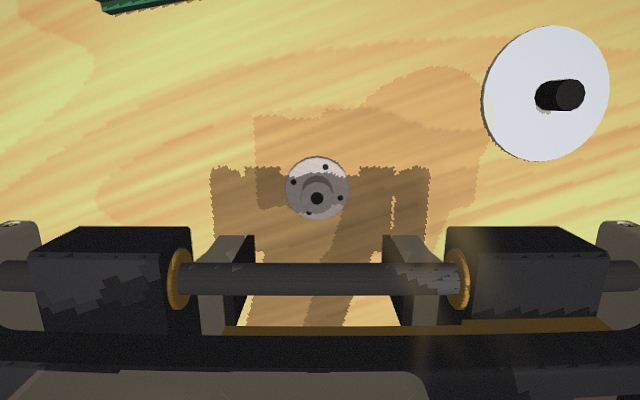

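Silver hub in the wrist view: flange centre at (317,188), boss top at (317,198). That agrees with the top-camera estimate to within about 2 mm. Descending to grip.

>>> jog_arm(commands=[[[2, -1, 40, 0, 70], [2, -1, 80, 0, 70], [2, -1, 110, 0, 70], [2, -1, 125, 0, 70], [2, -1, 129, 0, 70], [2, -1, 129, 0, 0], [2, -1, 129, 0, 0], [2, -1, 129, 0, 0]]])

```text
t: 2.67
eef_pos: [0.4833, 0.3478, 0.0327]
tcp_rot: [[0.945, -0.327, 0.002], [-0.327, -0.945, 0.002], [0.001, -0.003, -1.0]]
contact_force: [0.1, 0.7, 0.8]
opening: 0.528
```

>>> jog_arm(commands=[[[0, 0, 0, 0, 0], [0, 0, 0, 0, 0], [0, 0, 0, 0, 0], [0, 0, 0, 0, 0]]])

```text
t: 3.0
eef_pos: [0.4828, 0.3463, 0.0317]
tcp_rot: [[0.945, -0.328, 0.001], [-0.328, -0.945, 0.001], [0.0, -0.001, -1.0]]
contact_force: [-2.5, -0.7, 6.6]
opening: 0.288
```

>>> jog_arm(commands=[[[0, 0, 0, 0, 0], [0, 0, -30, 0, 0], [0, 0, -70, 0, 0], [0, 0, -110, 0, 0], [10, 40, -140, 0, 0], [20, 80, -160, 0, 0], [30, 120, -170, 0, 0], [40, 160, -170, 0, 0]]])

```text
t: 3.67
eef_pos: [0.4696, 0.1942, 0.2023]
tcp_rot: [[0.945, -0.327, 0.003], [-0.327, -0.945, 0.003], [0.002, -0.004, -1.0]]
contact_force: [1.4, 0.4, -1.6]
opening: 0.294
```

>>> jog_arm(commands=[[[10, 40, 0, 0, 0], [20, 80, 0, 0, 0], [30, 120, 0, 0, 0], [40, 160, 0, 0, 0], [50, 200, 0, 0, 0], [60, 240, 0, 0, 0], [70, 280, 0, 0, 0], [72, 294, 0, 0, 0]]])

```text
t: 4.33
eef_pos: [0.4395, -0.1102, 0.1999]
tcp_rot: [[0.944, -0.33, -0.0], [-0.33, -0.944, -0.0], [-0.0, 0.0, -1.0]]
contact_force: [0.7, 0.1, -1.1]
opening: 0.289
```

Run:
```python
from h import *
to(.44,-.12,.2)
c=get_calibration('wrist');im=camera('wrist');save('w2',im)
C=np.array([.4827,-.130,.016]);print('rim centre px',proj(c,[C]))
for d in spot_in('tin','wrist')[:2]:
    e=d['extent'];p=(e[0]+e[2]/2,e[1]+e[3]/2);print(np.round(e),d['confidence'],ray(c,p,.016).round(4))
```

```text
t 4.3333 at [ 0.4395 -0.1102  0.1999] yaw -19.3 j6 1.04 open 0.289 F [ 0.7  0.1 -1.1] -> shift [ 3.7  9.1 -0.1] spin 0
rim centre px [[324.14962733 131.25050618]]
[243.  38. 158. 163.] 0.77 [ 0.4935 -0.1321  0.016 ]
```

View pics/w2.png

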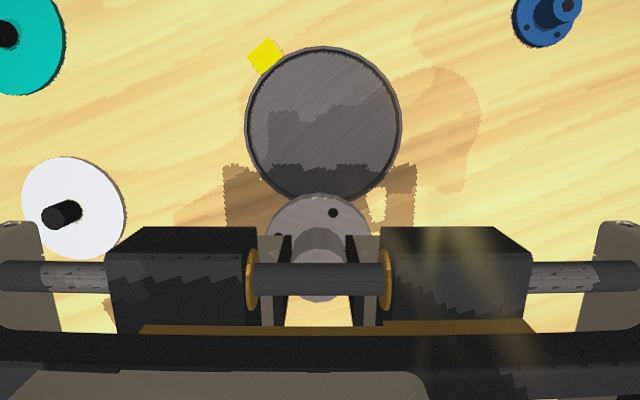

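Wrist view: tin rim centred near (323,125), yellow tab at (265,57), silver hub held level at (320,235). Next I fit the rim and tab properly.

```bash
cat >> h.py <<'E'
from scipy.optimize import least_squares
def circ(P):
    r=least_squares(lambda q:np.hypot(P[:,0]-q[0],P[:,1]-q[1])-q[2],[*P.mean(0)[:2],.07],loss='soft_l1',f_scale=.001); return r.x,np.abs(r.fun).mean()
def tin(im,c,seed,V=150):
    "rim: from seed pixel outward to the last dark->bright (wood) change; world circle at rim height"
    h=cv2.cvtColor(im,cv2.COLOR_RGB2HSV); out=[]
    for a in np.radians(np.arange(0,360,4)):
        q=np.array(seed)[None]+np.arange(60,100)[:,None]*[np.cos(a),np.sin(a)]; q=q[(q[:,0]>0)&(q[:,0]<639)&(q[:,1]>0)&(q[:,1]<399)]
        s=h[q[:,1].round().astype(int),q[:,0].round().astype(int),1].astype(int)
        k=np.flatnonzero(s>60)
        if len(k) and k[0]>0: out.append(q[k[0]])
    return np.array(out)
E
python3 - <<'E'
from h import *
im=cv2.imread('pics/w2.png')[:,:,::-1].copy();c=get_calibration('wrist')
E=tin(im,c,(323,124)); E=E[(E[:,1]<170)]
W=np.array([ray(c,e,.016) for e in E]);(x,e)=circ(W[:,:2]);print('tin wrist',x,e,len(E))
h=cv2.cvtColor(im,cv2.COLOR_RGB2HSV);m=((h[:,:,0]>25)&(h[:,:,0]<35)&(h[:,:,1]>200)).astype(np.uint8)
ce,st,_=blob(m,(230,20,60,70));t=ray(c,ce,.016);print('tab',ce,st,t, 'ang',np.degrees(np.arctan2(t[1]-x[1],t[0]-x[0])),np.hypot(*(t[:2]-x[:2])))
# top
im=cv2.imread('pics/top0.png')[:,:,::-1].copy();c=get_calibration('top');h=cv2.cvtColor(im,cv2.COLOR_RGB2HSV)
m=((h[:,:,0]>23)&(h[:,:,1]>120)&(h[:,:,0]<35)).astype(np.uint8);ce,st,_=blob(m,(355,183,20,18));t=ray(c,ce,.016);print('top tab',ce,st,t,np.degrees(np.arctan2(t[1]+.1296,t[0]-.4827)))
from cv2 import HoughCircles
c=get_calibration('side');im=cv2.imread('pics/side0.png');cv2.imwrite('pics/s0c.png',cv2.resize(im[190:300,250:370],None,fx=4,fy=4))
E
```

```text
tin wrist [ 0.48605954 -0.12607002  0.07054593] 0.0011566397176167673 62
tab [264.43323864  55.83380682] [247  38  36  37 704] [ 0.56169057 -0.10097566  0.016     ] ang 18.35583778467556 0.0796855066586728
top tab [364.48780488 193.40243902] [359 189  12  10  82] [ 0.56088244 -0.10218949  0.016     ] 19.320499970822343
```

```bash
python3 -c "
from h import *
to(.518,-.1164,.09,18.8)"
```

```text
t 4.4333 at [ 0.4398 -0.109   0.1997] yaw -19.4 j6 1.04 open 0.292 F [ 0.1  1.1 -1.7] -> shift [ 76.3 -18.9 109.6] spin -0.666
```

>>> jog_arm(commands=[[[38, -9, 30, -0.12, 0], [76, -19, 40, -0.24, 0], [76, -19, 60, -0.36, 0], [76, -19, 80, -0.48, 0], [76, -19, 100, -0.6, 0], [76, -19, 110, -0.666, 0], [76, -19, 110, -0.666, 0]]])

```text
t: 5.02
eef_pos: [0.5172, -0.1129, 0.0871]
tcp_rot: [[0.944, 0.329, -0.005], [0.329, -0.944, -0.0], [-0.005, -0.002, -1.0]]
contact_force: [-0.2, 0.0, -1.5]
opening: 0.291
```

```bash
python3 -c "
from h import *
to(.518,-.1164,.036,18.8)"
```

```text
t 5.0167 at [ 0.5172 -0.1129  0.0871] yaw 19.2 j6 1.75 open 0.291 F [-0.2  0.  -1.5] -> shift [-0.2  3.6 51.1] spin 0.007
```

>>> jog_arm(commands=[[[0, 0, 0, 0, 0], [0, 0, 0, 0, 0], [0, 0, 0, 0, 0]]])

```text
t: 5.27
eef_pos: [0.5197, -0.1132, 0.091]
tcp_rot: [[0.946, 0.325, 0.002], [0.325, -0.946, 0.0], [0.002, 0.0, -1.0]]
contact_force: [0.1, -0.1, -1.6]
opening: 0.29
```

```bash
python3 -c "
from h import *
to(.518,-.1164,.036,18.8)"
```

```text
t 5.2667 at [ 0.5197 -0.1132  0.091 ] yaw 19.0 j6 1.75 open 0.29 F [ 0.1 -0.1 -1.6] -> shift [-2.8  2.5 55. ] spin 0.003
```

>>> jog_arm(commands=[[[-2, 3, 25, 0, 0], [-2, 3, 45, 0, 0], [-2, 3, 51, 0, 0], [-2, 3, 53, 0, 0], [-2, 3, 54, 0, 0], [-2, 3, 54, 0, 0], [-2, 3, 54, 0, 0]]])

```text
t: 5.85
eef_pos: [0.5189, -0.1169, 0.037]
tcp_rot: [[0.945, 0.326, 0.002], [0.326, -0.945, 0.0], [0.002, 0.001, -1.0]]
contact_force: [0.4, 0.0, -1.0]
opening: 0.289
```

Run:
```python
from h import *
to(.518,-.1164,.035,18.8)
c=get_calibration('wrist');save('w3',camera('wrist'));im=camera('side');cv2.imwrite('pics/s3.png',cv2.resize(im[180:300,230:390,::-1],None,fx=5,fy=5,interpolation=cv2.INTER_CUBIC))
```

```text
t 5.85 at [ 0.5189 -0.1169  0.037 ] yaw 19.0 j6 1.76 open 0.289 F [ 0.4  0.  -1. ] -> shift [-0.7 -0.7  2. ] spin 0.004
```

View pics/w3.png

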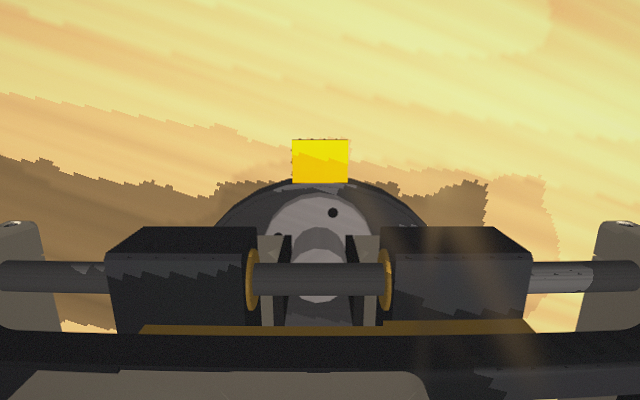

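Run:
```python
from h import *
im=cv2.imread('pics/w3.png');c=get_calibration('wrist')
print([(r,int(im[r,318:322].mean())) for r in range(176,206)])
s=manip.observe();p=np.array(s['eef_pos']);u=np.array(s['tcp_rot'])[:,0]
for r,z in((139.5,.016),(183,.016),(186,.016),(188,.016),(190,.014),(193,.014),(196,.014)): print(r,z,((ray(c,(320,r),z)-p)@u*1000).round(1))
```

```text
[(176, 147), (177, 147), (178, 146), (179, 147), (180, 147), (181, 148), (182, 137), (183, 113), (184, 89), (185, 88), (186, 84), (187, 91), (188, 96), (189, 86), (190, 60), (191, 53), (192, 72), (193, 87), (194, 88), (195, 89), (196, 91), (197, 121), (198, 128), (199, 127), (200, 126), (201, 127), (202, 128), (203, 128), (204, 129), (205, 131)]
139.5 0.016 55.4
183 0.016 35.1
186 0.016 33.6
188 0.016 32.7
190 0.014 31.2
193 0.014 29.7
196 0.014 28.2
```

Tab is at (320,160), straight ahead of the silver hub, with a small gap to the wall. I shift 2 mm inward, seat it and release.

>>> jog_arm(commands=[[[-2, 0, 0, 0, 0], [-2, 0, 1, 0, 0], [-2, 0, 2, 0, 0], [-2, 0, 2, 0, 0], [-2, 0, 3, 0, 0], [-2, 0, 3, 0, 0]]])

```text
t: 6.45
eef_pos: [0.5161, -0.1177, 0.0345]
tcp_rot: [[0.945, 0.327, 0.0], [0.327, -0.945, -0.0], [0.0, 0.0, -1.0]]
contact_force: [-6.9, 3.0, 20.6]
opening: 0.29
```

>>> jog_arm(commands=[[[0, 0, -1, 0, 50], [0, 0, -1, 0, 50], [0, 0, -1, 0, 50], [0, 0, -30, 0, 50], [0, 0, -70, 0, 50], [0, 0, -110, 0, 50], [0, 0, -110, 0, 50]]])

```text
t: 7.03
eef_pos: [0.5205, -0.1179, 0.1503]
tcp_rot: [[0.945, 0.328, 0.011], [0.328, -0.945, -0.001], [0.01, 0.004, -1.0]]
contact_force: [2.2, 0.0, 0.9]
opening: 0.499
```

```bash
python3 -c "
from h import *
to(.7035,-.0005,.14,-21)
to(.7035,-.0005,.14,18.8)"
```

```text
t 7.0333 at [ 0.5205 -0.1179  0.1503] yaw 19.1 j6 1.76 open 0.499 F [2.2 0.  0.9] -> shift [211.2 -51.   12.3] spin 0.7
t 7.0333 at [ 0.5205 -0.1179  0.1503] yaw 19.1 j6 1.76 open 0.499 F [2.2 0.  0.9] -> shift [211.2 -51.   12.3] spin 0.006
```

>>> jog_arm(commands=[[[40, -10, 0, 0.12, 70], [80, -20, 0, 0.24, 70], [120, -30, 0, 0.36, 70], [160, -40, 0, 0.48, 70], [200, -50, 0, 0.6, 70], [211, -51, 0, 0.7, 70], [211, -51, 0, 0.7, 70], [211, -51, 0, 0.7, 70]]])

```text
t: 7.7
eef_pos: [0.6989, -0.0003, 0.1414]
tcp_rot: [[0.934, -0.358, -0.002], [-0.358, -0.934, -0.0], [-0.002, 0.001, -1.0]]
contact_force: [0.4, 0.4, 1.3]
opening: 0.7
```

>>> jog_arm(commands=[[[0, 0, 0, 0, 70], [0, 0, 0, 0, 70], [0, 0, 0, 0, 70]]])

```text
t: 7.95
eef_pos: [0.6983, -0.0013, 0.1433]
tcp_rot: [[0.933, -0.359, 0.0], [-0.359, -0.933, 0.0], [0.0, -0.0, -1.0]]
contact_force: [0.1, 0.2, 0.3]
opening: 0.701
```

Run:
```python
from h import *
P=np.array([.705,-.0002,0])
to(*P[:2],.14)
c=get_calibration('wrist');im=camera('wrist');save('w4',im)
h=cv2.cvtColor(im,cv2.COLOR_RGB2HSV);m=(((h[:,:,0]<5)|(h[:,:,0]>170))&(h[:,:,1]>150)).astype(np.uint8)
ce,st,_=blob(m,(200,60,240,180));print(ce,st,'pred',proj(c,[P+[0,0,.038],P+[0,0,.01]]),ray(c,(st[0]+st[2]/2,st[1]+st[3]/2),.01))
for d in spot_in('hub_red','wrist')[:2]: print(d)
```

```text
t 7.95 at [ 0.6983 -0.0013  0.1433] yaw -21.1 j6 0.93 open 0.701 F [0.1 0.2 0.3] -> shift [ 5.8 -3.4  3.3] spin 0
[314.14852713 182.96620155] [ 281  150   68   67 3225] pred [[315.01492465 196.73234522]
 [315.30120948 188.02507161]] [ 0.70855104 -0.00131301  0.01      ]
{'extent': [280.3, 149.2, 68.9, 71.3], 'confidence': 0.67}
```

>>> jog_arm(commands=[[[8, -3, 40, 0, 70], [8, -3, 80, 0, 70], [8, -3, 105, 0, 70], [8, -3, 112, 0, 70], [8, -3, 112, 0, 70], [8, -3, 112, 0, 0], [8, -3, 112, 0, 0], [8, -3, 112, 0, 0]]])

```text
t: 8.72
eef_pos: [0.709, -0.0004, 0.0335]
tcp_rot: [[0.933, -0.359, 0.004], [-0.359, -0.933, 0.001], [0.003, -0.002, -1.0]]
contact_force: [1.0, -0.6, -0.1]
opening: 0.534
```

>>> jog_arm(commands=[[[0, 0, 0, 0, 0], [0, 0, 0, 0, 0], [0, 0, 0, 0, 0], [0, 0, 0, 0, 0], [0, 0, 0, 0, 0]]])

```text
t: 9.13
eef_pos: [0.7078, -0.0007, 0.0317]
tcp_rot: [[0.933, -0.359, 0.001], [-0.359, -0.933, -0.0], [0.001, -0.0, -1.0]]
contact_force: [-1.9, -0.9, 5.7]
opening: 0.288
```

```bash
python3 -c "
from h import *
C=np.array([.4835,-.129])
for n,t in(('red',18.8-120),('blue',18.8+120)): print(n,C+.036*np.array([np.cos(np.radians(t)),np.sin(np.radians(t))]))
to(.4765,-.1643,.15,-101.2)"
```

```text
red [ 0.47650756 -0.16431439]
blue [ 0.45641306 -0.10528718]
t 9.1333 at [ 7.078e-01 -7.000e-04  3.170e-02] yaw -21.1 j6 0.93 open 0.288 F [-1.9 -0.9  5.7] -> shift [-157.   235.7 -118.5] spin 1.399
```

>>> jog_arm(commands=[[[0, 0, -30, 0, 0], [0, 0, -70, 0, 0], [0, 0, -110, 0, 0], [-22, 34, -118, 0.12, 0], [-44, 68, -118, 0.24, 0], [-66, 102, -118, 0.36, 0], [-88, 136, -118, 0.48, 0], [-110, 166, -118, 0.6, 0]]])

```text
t: 9.8
eef_pos: [0.5429, -0.1171, 0.1486]
tcp_rot: [[0.562, -0.827, -0.0], [-0.827, -0.562, 0.0], [-0.0, 0.0, -1.0]]
contact_force: [0.5, -1.1, -0.7]
opening: 0.291
```

```bash
python3 -c "
from h import *
to(.4765,-.1643,.15,-101.2)"
```

```text
t 9.8 at [ 0.5429 -0.1171  0.1486] yaw -55.8 j6 0.46 open 0.291 F [ 0.5 -1.1 -0.7] -> shift [ 1.7 81.5 -1.4] spin 0.792
```

>>> jog_arm(commands=[[[0, 30, 0, 0.12, 0], [0, 60, 0, 0.24, 0], [2, 81, 0, 0.36, 0], [2, 81, 0, 0.48, 0], [2, 81, 20, 0.6, 0], [2, 81, 40, 0.72, 0], [2, 81, 50, 0.79, 0], [2, 81, 50, 0.79, 0]]])

```text
t: 10.47
eef_pos: [0.4777, -0.1636, 0.0966]
tcp_rot: [[-0.19, -0.982, -0.004], [-0.982, 0.19, 0.0], [0.0, 0.004, -1.0]]
contact_force: [0.1, -0.4, -0.9]
opening: 0.291
```

>>> jog_arm(commands=[[[0, 0, 0, 0, 0], [0, 0, 0, 0, 0], [0, 0, 0, 0, 0]]])

```text
t: 10.72
eef_pos: [0.4803, -0.1636, 0.0997]
tcp_rot: [[-0.184, -0.983, 0.002], [-0.983, 0.184, -0.0], [-0.0, -0.002, -1.0]]
contact_force: [0.6, 0.2, -1.0]
opening: 0.292
```

Run:
```python
from h import *
to(.4765,-.1643,.038,-101.2)
im=camera('wrist');save('w5',im);t=camera('top')
cv2.imwrite('pics/top5.png',cv2.resize(t[180:270,330:420,::-1],None,fx=5,fy=5,interpolation=cv2.INTER_CUBIC))
```

```text
t 10.7167 at [ 0.4803 -0.1636  0.0997] yaw -100.6 j6 -0.24 open 0.292 F [ 0.6  0.2 -1. ] -> shift [ 1.4  3.7 61.7] spin 0.011
```

View pics/w5.png

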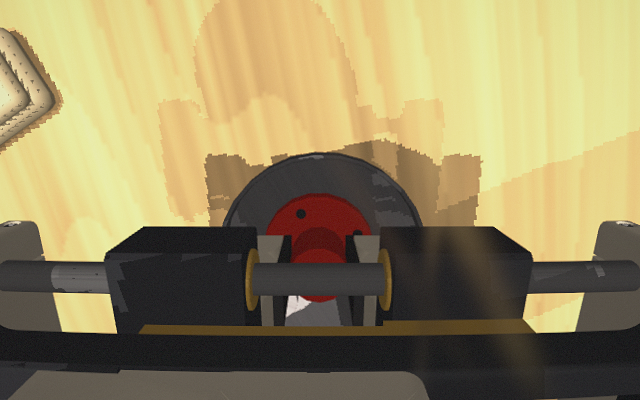

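Run:
```python
from h import *
im=cv2.imread('pics/w5.png')[:,:,::-1].copy();c=get_calibration('wrist')
S=cv2.cvtColor(im,cv2.COLOR_RGB2HSV)[:,:,1]
s=manip.observe();p=np.array(s['eef_pos']);R=np.array(s['tcp_rot'])
m=cv2.medianBlur((S<70).astype(np.uint8)*255,5)
k=np.zeros_like(m);k[145:226,215:432]=m[145:226,215:432]
pts=[]
for col in range(235,412,4):
    r=np.flatnonzero(k[:,col]); 
    if len(r): pts.append((col,r[0]))
W=np.array([ray(c,q,.016) for q in pts]);
f=least_squares(lambda q:np.hypot(W[:,0]-q[0],W[:,1]-q[1])-.073,[.4835,-.129],loss='soft_l1',f_scale=.001);print('tin centre',f.x,np.abs(f.fun).mean(),pts[:3],pts[len(pts)//2])
print('tool frame',(R.T@(np.array([*f.x,.016])-p)*1000).round(1))
```

```text
tin centre [ 0.48413931 -0.12941952] 0.0004789107090206218 [(235, np.int64(199)), (239, np.int64(195)), (243, np.int64(190))] (323, np.int64(153))
tool frame [-34.3   2.5  83.6]
```

The red hub is clear of the silver one. The rim fit puts the tin centre at (0.484, -0.129), agreeing with the earlier estimates.

>>> jog_arm(commands=[[[2, 3, 25, 0, 0], [2, 3, 45, 0, 0], [2, 3, 56, 0, 0], [2, 3, 61, 0, 0], [2, 3, 63, 0, 0], [2, 3, 65, 0, 0], [2, 3, 66, 0, 0], [2, 3, 66, 0, 0]]])

```text
t: 11.48
eef_pos: [0.4768, -0.165, 0.0346]
tcp_rot: [[-0.185, -0.983, 0.001], [-0.983, 0.185, -0.0], [0.0, -0.001, -1.0]]
contact_force: [-3.7, 1.7, 10.2]
opening: 0.29
```

>>> jog_arm(commands=[[[0, 0, 0, 0, 50], [0, 0, 0, 0, 50], [0, 0, 0, 0, 50], [0, 0, -30, 0, 50], [0, 0, -70, 0, 50], [0, 0, -110, 0, 50], [0, 0, -110, 0, 50]]])

```text
t: 12.07
eef_pos: [0.4808, -0.1656, 0.1507]
tcp_rot: [[-0.184, -0.983, 0.012], [-0.983, 0.184, -0.002], [-0.001, -0.012, -1.0]]
contact_force: [1.0, 0.1, -0.0]
opening: 0.498
```

```bash
python3 -c "
from h import *
to(.517,-.3487,.145,-41)"
```

```text
t 12.0667 at [ 0.4808 -0.1656  0.1507] yaw -100.6 j6 -0.24 open 0.498 F [ 1.   0.1 -0. ] -> shift [173.3 -69.2   6.4] spin -1.04
```

>>> jog_arm(commands=[[[35, -14, 0, -0.12, 70], [70, -28, 0, -0.24, 70], [105, -42, 0, -0.36, 70], [140, -56, 0, -0.48, 70], [173, -69, 0, -0.6, 70], [173, -69, 0, -0.72, 70], [173, -69, 0, -0.84, 70], [173, -69, 0, -0.96, 70]]])

```text
t: 12.73
eef_pos: [0.5117, -0.3489, 0.1424]
tcp_rot: [[0.697, -0.717, -0.0], [-0.717, -0.697, 0.0], [-0.0, 0.0, -1.0]]
contact_force: [0.1, 0.7, -0.2]
opening: 0.697
```

>>> jog_arm(commands=[[[0, 0, 0, -0.08, 70], [0, 0, 0, -0.08, 70], [0, 0, 0, -0.08, 70]]])

```text
t: 12.98
eef_pos: [0.512, -0.3479, 0.143]
tcp_rot: [[0.747, -0.665, 0.0], [-0.665, -0.747, -0.0], [0.0, -0.0, -1.0]]
contact_force: [1.0, 0.6, 0.4]
opening: 0.697
```

Run:
```python
from h import *
P=np.array([.517,-.3487,0])
to(*P[:2],.14)
c=get_calibration('wrist');im=camera('wrist');save('w6',im)
h=cv2.cvtColor(im,cv2.COLOR_RGB2HSV);m=((h[:,:,0]>98)&(h[:,:,0]<125)&(h[:,:,1]>110)).astype(np.uint8)
ce,st,_=blob(m,(200,60,240,180));print(ce,st,'pred',proj(c,[P+[0,0,.038],P+[0,0,.01]]),ray(c,(st[0]+st[2]/2,st[1]+st[3]/2),.01))
for d in spot_in('hub_blue','wrist')[:2]: print(d)
to(*ray(c,(st[0]+st[2]/2,st[1]+st[3]/2),.01)[:2],.031)
```

```text
t 12.9833 at [ 0.512  -0.3479  0.143 ] yaw -41.7 j6 1.13 open 0.697 F [1.  0.6 0.4] -> shift [ 4.2 -2.7  3. ] spin 0
[316.34218194 186.33279378] [ 285  154   66   66 3089] pred [[315.83869881 198.37172376]
 [316.03381625 189.50673578]] [ 0.51749352 -0.3512485   0.01      ]
{'extent': [285.1, 149.7, 69.1, 67.9], 'confidence': 0.6}
t 13.0833 at [ 0.512  -0.3478  0.143 ] yaw -41.7 j6 1.13 open 0.698 F [-0.   0.2  0. ] -> shift [  6.4  -1.1 112. ] spin 0
```

>>> jog_arm(commands=[[[6, -1, 40, 0, 70], [6, -1, 80, 0, 70], [6, -1, 105, 0, 70], [6, -1, 112, 0, 70], [6, -1, 112, 0, 70], [6, -1, 112, 0, 0], [6, -1, 112, 0, 0], [6, -1, 112, 0, 0]]])

```text
t: 13.75
eef_pos: [0.5185, -0.3516, 0.0331]
tcp_rot: [[0.749, -0.663, 0.003], [-0.663, -0.749, -0.001], [0.003, -0.001, -1.0]]
contact_force: [0.1, -0.3, 0.6]
opening: 0.533
```

>>> jog_arm(commands=[[[0, 0, 0, 0, 0], [0, 0, 0, 0, 0], [0, 0, 0, 0, 0], [0, 0, 0, 0, 0], [0, 0, 0, 0, 0]]])

```text
t: 14.17
eef_pos: [0.5173, -0.3512, 0.0316]
tcp_rot: [[0.749, -0.663, 0.001], [-0.663, -0.749, -0.0], [0.001, -0.0, -1.0]]
contact_force: [-1.3, 1.6, 5.2]
opening: 0.289
```

```bash
python3 -c "
from h import *
to(.4568,-.1055,.15,-41.2)"
```

```text
t 14.1667 at [ 0.5173 -0.3512  0.0316] yaw -41.5 j6 1.13 open 0.289 F [-1.3  1.6  5.2] -> shift [-208.1 -144.  -118.5] spin -0.005
```

>>> jog_arm(commands=[[[0, 0, -30, 0, 0], [0, 0, -70, 0, 0], [0, 0, -110, 0, 0], [-33, -23, -118, 0, 0], [-66, -46, -118, 0, 0], [-99, -69, -118, 0, 0], [-132, -92, -118, 0, 0], [-165, -115, -118, 0, 0]]])

```text
t: 14.83
eef_pos: [0.4686, -0.1542, 0.1487]
tcp_rot: [[0.748, -0.663, -0.0], [-0.663, -0.748, 0.0], [-0.0, -0.0, -1.0]]
contact_force: [1.9, 0.9, -1.4]
opening: 0.292
```

>>> jog_arm(commands=[[[-33, -22, 0, 0, 0], [-42, -28, 0, 0, 0], [-42, -28, 20, 0, 0], [-42, -28, 40, 0, 0], [-42, -28, 50, 0, 0], [-42, -28, 50, 0, 0], [-42, -28, 50, 0, 0], [-42, -28, 50, 0, 0]]])

```text
t: 15.5
eef_pos: [0.4573, -0.1069, 0.0995]
tcp_rot: [[0.749, -0.663, 0.001], [-0.663, -0.749, -0.0], [0.001, -0.0, -1.0]]
contact_force: [0.0, 0.6, -2.1]
opening: 0.291
```

Run:
```python
from h import *
to(.4568,-.1055,.038,-41.2)
save('w7',camera('wrist'))
```

```text
t 15.5 at [ 0.4573 -0.1069  0.0995] yaw -41.5 j6 0.65 open 0.291 F [ 0.   0.6 -2.1] -> shift [-1.3 -0.7 61.5] spin -0.005
```

View pics/w7.png

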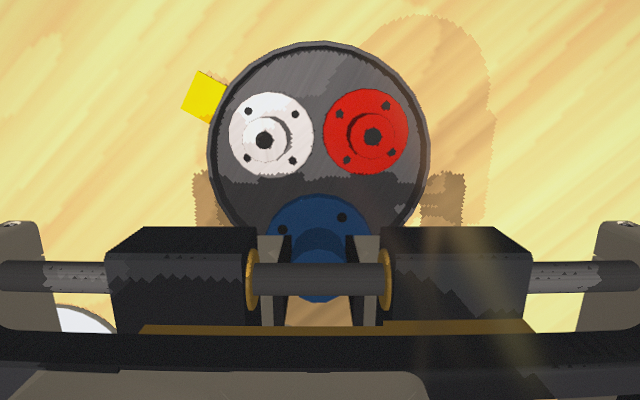

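Silver flange centre (271,135) next to the tab, red (367,131), and about 6 mm gap between them. Blue is coming in at the bottom (318,240), so silver, red, blue run clockwise. Lowering blue.

>>> jog_arm(commands=[[[-1, -1, 25, 0, 0], [-1, -1, 45, 0, 0], [-1, -1, 56, 0, 0], [-1, -1, 61, 0, 0], [-1, -1, 63, 0, 0], [-1, -1, 65, 0, 0], [-1, -1, 66, 0, 0], [-1, -1, 66, 0, 0]]])

```text
t: 16.22
eef_pos: [0.4574, -0.1054, 0.0346]
tcp_rot: [[0.749, -0.662, 0.002], [-0.662, -0.749, -0.0], [0.001, -0.001, -1.0]]
contact_force: [-4.6, -0.2, 9.6]
opening: 0.289
```

>>> jog_arm(commands=[[[0, 0, 0, 0, 50], [0, 0, 0, 0, 50], [0, 0, 0, 0, 50], [0, 0, -30, 0, 50], [0, 0, -70, 0, 50], [0, 0, -110, 0, 50], [0, 0, -110, 0, 50]]])

```text
t: 16.8
eef_pos: [0.4612, -0.1053, 0.1504]
tcp_rot: [[0.75, -0.661, 0.012], [-0.661, -0.75, 0.0], [0.009, -0.008, -1.0]]
contact_force: [1.9, 0.4, 0.6]
opening: 0.5
```

```bash
python3 -c "
from h import *
to(.493,.140,.18,-41)"
```

```text
t 16.8 at [ 0.4612 -0.1053  0.1504] yaw -41.4 j6 0.65 open 0.5 F [1.9 0.4 0.6] -> shift [-138.1 -205.3  -29.2] spin -0.007
```

>>> jog_arm(commands=[[[-22, -33, -10, 0, 70], [-44, -66, -20, 0, 70], [-66, -99, -30, 0, 70], [-88, -132, -30, 0, 70], [-110, -165, -30, 0, 70], [-132, -198, -30, 0, 70], [-138, -205, -30, 0, 70], [-138, -205, -30, 0, 70]]])

```text
t: 17.47
eef_pos: [0.4897, 0.1424, 0.1729]
tcp_rot: [[0.751, -0.66, 0.001], [-0.66, -0.751, 0.0], [0.0, -0.001, -1.0]]
contact_force: [-0.1, -0.9, -0.5]
opening: 0.701
```

>>> jog_arm(commands=[[[0, 0, 0, 0, 70], [0, 0, 0, 0, 70], [0, 0, 0, 0, 70]]])

```text
t: 17.72
eef_pos: [0.4891, 0.1386, 0.1729]
tcp_rot: [[0.748, -0.663, -0.0], [-0.663, -0.748, -0.0], [-0.0, 0.0, -1.0]]
contact_force: [0.0, -0.3, 0.4]
opening: 0.701
```

Run:
```python
from h import *
P=np.array([.4931,.140,0])
to(*P[:2],.18)
c=get_calibration('wrist');im=camera('wrist');save('w8',im)
h=cv2.cvtColor(im,cv2.COLOR_RGB2HSV)
m=cv2.medianBlur((h[:,:,1]<60).astype(np.uint8),5); ce,st,_=blob(m,(230,60,190,165))
q=(st[0]+st[2]/2,st[1]+st[3]/2)
m2=(h[:,:,2]<60).astype(np.uint8); k=blob(m2,(st[0]+20,st[1]+20,st[2]-40,st[3]-40))
print('plate',st,ray(c,q,.006),'knob',k[0],k[1],ray(c,k[0],.020),'pred',proj(c,[P+[0,0,.006],P+[0,0,.034]]))
t=camera('top');cv2.imwrite('pics/top8.png',cv2.resize(t[180:270,330:420,::-1],None,fx=5,fy=5,interpolation=cv2.INTER_CUBIC))
```

```text
t 17.7167 at [0.4891 0.1386 0.1729] yaw -41.6 j6 0.18 open 0.701 F [ 0.  -0.3  0.4] -> shift [ 2.1 -3.7 -7.1] spin 0
plate [  255   120   121   105 10577] [0.50011509 0.13330709 0.006     ] knob [314.3769339  186.37834037] [301 170  28  33 711] [0.49359841 0.14026811 0.02      ] pred [[315.11687009 183.14084193]
 [314.86359383 190.38553883]]
```

View pics/w8.png

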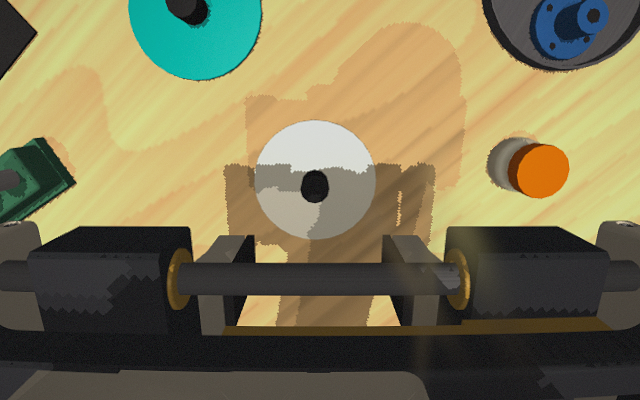

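View pics/top8.png

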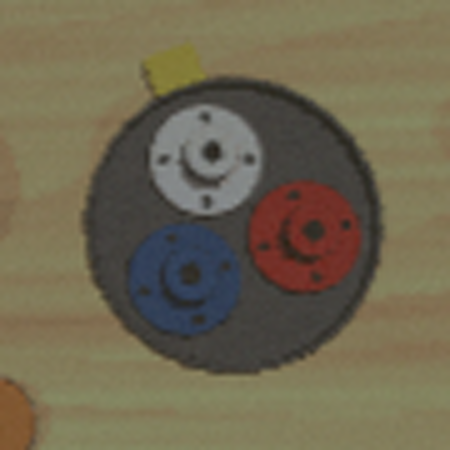

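Top crop: silver (206,159) next to the tab (175,70), red (304,237), blue (184,280), all inside the tin and clear of each other. Wrist view: white plate centre (315,180), knob (314,186); the turquoise plate is at (195,25) and the jar at (540,170), both clear. I now grip the white plate's knob.

>>> jog_arm(commands=[[[4, -4, 40, 0, 70], [4, -4, 80, 0, 70], [4, -4, 120, 0, 70], [4, -4, 138, 0, 70], [4, -4, 144, 0, 70], [4, -4, 144, 0, 70], [4, -4, 144, 0, 0], [4, -4, 144, 0, 0]]])

```text
t: 18.48
eef_pos: [0.4961, 0.1405, 0.0306]
tcp_rot: [[0.749, -0.663, 0.003], [-0.663, -0.749, 0.002], [0.001, -0.003, -1.0]]
contact_force: [0.0, -0.0, -0.5]
opening: 0.604
```

>>> jog_arm(commands=[[[0, 0, 0, 0, 0], [0, 0, 0, 0, 0], [0, 0, 0, 0, 0], [0, 0, 0, 0, 0], [0, 0, 0, 0, 0], [0, 0, 0, 0, 0]]])

```text
t: 18.98
eef_pos: [0.4949, 0.1399, 0.0293]
tcp_rot: [[0.749, -0.663, 0.0], [-0.663, -0.749, -0.0], [0.0, -0.0, -1.0]]
contact_force: [-2.0, -0.1, 5.8]
opening: 0.267
```

>>> jog_arm(commands=[[[0, 0, -20, 0, 0], [0, 0, -50, 0, 0], [0, 0, -90, 0, 0], [0, 0, -110, 0, 0], [0, 0, -110, 0, 0], [0, 0, -110, 0, 0]]])

```text
t: 19.48
eef_pos: [0.4953, 0.1404, 0.1401]
tcp_rot: [[0.749, -0.663, 0.002], [-0.663, -0.749, 0.002], [0.0, -0.003, -1.0]]
contact_force: [-0.3, -0.3, -1.7]
opening: 0.268
```

Run:
```python
from h import *
to(.484,-.129,.14,-41)
save('w9',camera('wrist'))
```

```text
t 19.4833 at [0.4953 0.1404 0.1401] yaw -41.5 j6 0.19 open 0.268 F [-0.3 -0.3 -1.7] -> shift [170.1 209.2  -0.5] spin -0.009
```

View pics/w9.png

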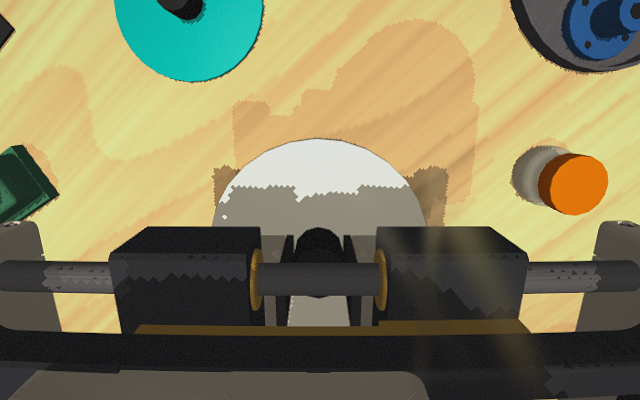

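Plate is held level by the knob, front edge at (320,138).

Run:
```python
from h import *
c=get_calibration('wrist');s=manip.observe();p=np.array(s['eef_pos']);u=np.array(s['tcp_rot'])[:,0]
print([((ray(c,(320,r),.117)-p)@u*1000-55).round(1) for r in(137,138,139)])
```

```text
[np.float64(0.3), np.float64(-0.2), np.float64(-0.7)]
```

>>> jog_arm(commands=[[[26, 32, -5, 0, 0], [52, 64, -5, 0, 0], [78, 96, -5, 0, 0], [104, 128, -5, 0, 0], [130, 160, -5, 0, 0], [156, 192, -5, 0, 0], [170, 209, -5, 0, 0], [170, 209, -5, 0, 0]]])

```text
t: 20.2
eef_pos: [0.4818, -0.1327, 0.1419]
tcp_rot: [[0.746, -0.666, -0.004], [-0.666, -0.746, -0.0], [-0.003, 0.003, -1.0]]
contact_force: [0.0, 0.7, -0.7]
opening: 0.267
```

>>> jog_arm(commands=[[[0, 0, 20, 0, 0], [0, 0, 40, 0, 0], [0, 0, 50, 0, 0], [0, 0, 50, 0, 0], [0, 0, 50, 0, 0], [0, 0, 50, 0, 0]]])

```text
t: 20.7
eef_pos: [0.4841, -0.129, 0.0942]
tcp_rot: [[0.749, -0.662, 0.0], [-0.662, -0.749, -0.0], [0.0, 0.0, -1.0]]
contact_force: [0.3, 0.1, -0.7]
opening: 0.27
```

Run:
```python
from h import *
to(.484,-.129,.072,-41)
```

```text
t 20.7 at [ 0.4841 -0.129   0.0942] yaw -41.5 j6 0.71 open 0.27 F [ 0.3  0.1 -0.7] -> shift [-0.1  0.1 22.2] spin -0.008
```

>>> jog_arm(commands=[[[0, 0, 12, 0, 0], [0, 0, 18, 0, 0], [0, 0, 21, 0, 0], [0, 0, 23, 0, 0], [0, 0, 24, 0, 0], [0, 0, 24, 0, 0], [0, 0, 24, 0, 0]]])

```text
t: 21.28
eef_pos: [0.4839, -0.1292, 0.0703]
tcp_rot: [[0.749, -0.663, 0.001], [-0.663, -0.749, 0.0], [0.0, -0.0, -1.0]]
contact_force: [-1.3, 1.4, 1.9]
opening: 0.266
```

>>> jog_arm(commands=[[[0, 0, 0.5, 0, 0], [0, 0, 0.5, 0, 55], [0, 0, 0.5, 0, 55], [0, 0, 0.5, 0, 55], [0, 0, 0.5, 0, 55], [0, 0, -30, 0, 55], [0, 0, -70, 0, 55], [0, 0, -100, 0, 55]]])

```text
t: 21.95
eef_pos: [0.4838, -0.1295, 0.1719]
tcp_rot: [[0.749, -0.662, -0.0], [-0.662, -0.749, -0.001], [0.0, 0.0, -1.0]]
contact_force: [1.3, 0.4, 1.0]
opening: 0.547
```

>>> jog_arm(commands=[[[-40, -20, -20, 0, 55], [-60, -40, -40, 0, 55], [-60, -80, -40, 0, 55], [-60, -120, -40, 0, 55], [-60, -160, -40, 0, 55], [-60, -160, -40, 0, 55], [-60, -160, -40, 0, 55]]])

```text
t: 22.53
eef_pos: [0.5456, 0.0318, 0.209]
tcp_rot: [[0.75, -0.661, -0.001], [-0.661, -0.75, -0.0], [-0.001, 0.001, -1.0]]
contact_force: [-0.5, -0.8, -1.0]
opening: 0.547
```

Run:
```python
from h import *
to(.484,-.129,.14)
t=camera('top');s=camera('side');w=camera('wrist')
A=cv2.resize(t[180:270,330:420],(400,400),interpolation=cv2.INTER_CUBIC);B=cv2.resize(s[205:295,265:355],(400,400),interpolation=cv2.INTER_CUBIC)
save('fin',np.hstack([A,B]));save('w10',w)
c=get_calibration('top');h=cv2.cvtColor(t,cv2.COLOR_RGB2HSV)
m=((h[:,:,1]<45)&(h[:,:,2]>75)).astype(np.uint8);ce,st,_=blob(m,(340,185,75,80));q=(st[0]+st[2]/2-.5,st[1]+st[3]/2-.5)
print('plate',ce,st,ray(c,q,.047))
for n in('rack','mouse','jar'):
    d=spot_in(n,'top')[:1]; print(n,d)
```

```text
t 22.5333 at [0.5456 0.0318 0.209 ] yaw -41.4 j6 0.43 open 0.547 F [-0.5 -0.8 -1. ] -> shift [ 60.2 161.3  69.2] spin 0
plate [378.63739224 224.36206897] [ 355  198   49   56 1856] [ 0.4769605  -0.13085011  0.047     ]
rack [{'extent': [138.3, 132.8, 30.9, 19.4], 'confidence': 0.87}]
mouse [{'extent': [413.5, 119.2, 34.7, 38.9], 'confidence': 0.56}]
jar [{'extent': [316.6, 255.0, 19.1, 20.0], 'confidence': 0.69}]
```

View pics/fin.png

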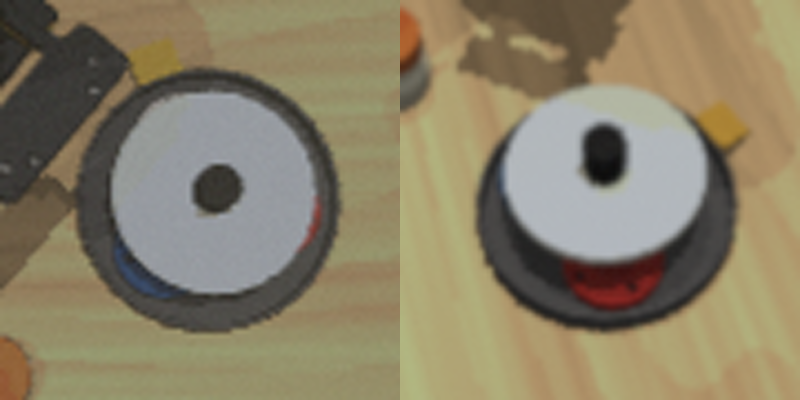

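Run:
```python
from h import *
c=get_calibration('top')
f=lambda u,v:(330+(u+.5)/4.444-.5,180+(v+.5)/4.444-.5)
print('plate',ray(c,f(213,193),.047),'knob top',ray(c,f(218,188),.075),'tin',ray(c,f(208,199),.016))
print('sizes mm',[np.linalg.norm(ray(c,f(110,193),.047)-ray(c,f(316,193),.047)),np.linalg.norm(ray(c,f(213,91),.047)-ray(c,f(213,295),.047))])
```

```text
plate [ 0.4829217  -0.12762045  0.047     ] knob top [ 0.48253247 -0.12678541  0.075     ] tin [ 0.48292395 -0.12865626  0.016     ]
sizes mm [np.float64(0.1104852885611826), np.float64(0.11015196577661171)]
```

Plate is 1 mm off the tin centre, and its apparent size matches a height of 47 mm. The rack's detected box came out shorter, so I compare bystander pixels with the first picture.

Run:
```python
from h import *
t=camera('top');a=cv2.imread('pics/top0.png')[:,:,::-1]
D=cv2.GaussianBlur(cv2.absdiff(t,a),(5,5),0).max(2)
for n,(x,y,w,h) in dict(rack=(130,125,85,45),mouse=(408,112,50,56),jar=(310,250,35,30)).items(): print(n,'mean',D[y:y+h,x:x+w].mean().round(1),'frac>25',(D[y:y+h,x:x+w]>25).mean().round(3))
save('rk',np.hstack([cv2.resize(x[120:200,120:420],None,fx=1.3,fy=1.3) for x in(a,t)]))
```

```text
rack mean 34.6 frac>25 0.751
mouse mean 39.5 frac>25 0.996
jar mean 37.8 frac>25 0.995
```

View pics/rk.png

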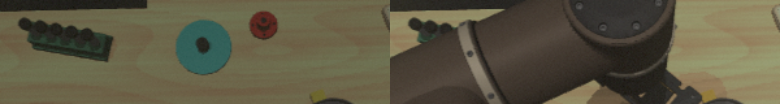

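The arm covers the right half of the rack; its visible end sits where it was. The frame differences come from changed brightness. Handing in.

```bash
python3 -c "
from h import *
print(manip.finish_job(), manip.observe()['t'])"
```

```text
the job is handed in; nothing more can be done
the job is handed in; nothing more can be done
```

The three hubs are packed boss up in the tin: silver next to the yellow tab, then red, then blue going clockwise. The white spacer plate lies knob up on the three bosses. Everything is released, and I handed the job in at about 23 s on the robot's clock.

- **Hubs:** before the plate went on, the top view showed all three clear of each other and of the tin wall. Silver lined up with the tab to about 1°.
- **Plate:** the gripper stopped at the height expected for a plate resting on the bosses. In the top view the plate is about 1 mm off the tin centre. It measures 110 mm in both directions at its expected height, so it looks level.
- **Mouse and jar:** the detector found both within a few pixels of where they started.
- **Rack:** the arm hid half of the rack in the last view, so I could only confirm the visible end, which had not moved.
- **Check that failed:** a pixel comparison with the first picture told nothing, because the lighting in the two pictures differed.
- **Forces:** the highest contact force I read was about 21 N, while seating the silver hub.

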